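Hold a painted sign block in the corner of the jig

TASK

Pick up the wooden push block by its red handle and use it, never the fingers or the arm itself, to slide the freshly painted orange sign block flat along the bed of the jig until its long back face is square and flush against the dark fence and its end touches the blue stop block, without shifting the stop. Then hook the push block's notch over the sign's top edge on the side away from the fence and hold the sign there with one slanting push, pressing it both down onto the bed and in against the fence with roughly a kilogram's force (10 N) each way; be gentle with the paint throughout, never pushing with more than four kilograms' force in all. Finish while still holding that push, do not let go or back off, and leave the paint bottles, pumpkin, cup and brush where they are.

Things in the scene. Friction and masses are not known exactly. Their poses are not given: they have to be found in the camera images.
- jig: the fixed positioning jig, a flat plywood board 180 mm (its x) by 320 mm (its y) on a thin steel underplate, screwed to the table; origin on the table at the centre of its underside. Its x axis points to the fence (away from the robot, within about 25 degrees), its y axis along the fence towards the stop block (to the robot's left), z up. The board's top is 18 mm above the origin
- bed: the plywood board of the jig on which the sign block lies, top 18 mm above the table; same origin and axes as jig
- fence: the dark wooden fence fixed on the jig along its whole far edge, 20 mm thick, 320 mm long, its top 42 mm above the table (24 mm above the bed); same origin and axes as jig; its working face looks to -x of the jig, 70 mm from the origin
- fence_face (a point): point on the fence's working face, at its mid length, at bed height; axes as jig (x into the fence)
- stop_face (a point): point at bed height on the working face (looks to -y of the jig) of the blue stop block, 35 mm from the fence face; axes as jig. The block is 70 mm in x, right up to the fence, 40 mm in y, 22 mm high, with a 10 mm screw head on top. It is clamped anew each time, its face 80 to 120 mm on the +y side of the jig's origin; it yields only to about 80 N
- sign: freshly painted orange wooden sign block, two green bands, loose, 70 mm (its x) by 160 mm (its y) by 30 mm high, 0.15 to 0.26 kg, smooth (friction about 0.3 on bed and fence); origin at the centre of its underside, x towards the fence, y towards the stop, z up. It starts lying on the bed, up to about 14 degrees askew, 10 to 100 mm short of both fence and stop
- sign_back (a point): point at mid length of the lower edge of the sign's long face that must meet the fence (its +x face)
- sign_end (a point): point at the middle of the lower edge of the sign's end face that must meet the stop (its +y face)
- pusher: loose wooden push block, 0.12 kg, upright on the table, turned up to 35 degrees from +x. Origin: centre of its underside, z up, x its pushing direction. Foot 44 x 44 x 24 mm high; on it a slab 20 mm high (24-44 mm up), 44 mm wide, from 22 mm behind to 42 mm ahead (+x) of the origin, overhanging the foot as a 20 mm lip; then a red handle 26 x 26 mm over the origin, 44-110 mm up
- pusher_grip (a point): middle of the red handle's graspable length, on its axis 85 mm above the pusher's underside; graspable across x or across y (26 mm)
- pusher_notch (a point): inner corner of the notch, at mid width, 22 mm ahead of and 24 mm above the pusher's origin: the foot's front face meets the lip's underside. The foot's front bears on the side of the sign, the lip's underside on its top; the foot is 6 mm shorter than the sign is thick
- paint_green: bystander: green paint bottle, 54 mm across, 150 mm high, origin at the centre of its underside
- paint_blue: bystander: blue paint bottle, 54 mm across, 150 mm high, origin at the centre of its underside
- paint_pink: bystander: pink paint bottle, 50 mm across, 130 mm high, origin at the centre of its underside
- pumpkin: bystander: small orange craft pumpkin, 76 mm across, 60 mm high with its stalk, origin at the centre of its underside
- water_cup: bystander: clear plastic cup, 76 mm across, 85 mm high, origin at the centre of its underside
- brush: bystander: paint brush 170 mm long lying on the table, origin under its middle, x along it

How it is judged:
On the way, in this order (a step that is already met when the one before it is completed fails the run):
1. the push block is held up in the gripper, clear of the table (height (world z) of pusher above 0.015 m and contact force between the fingers and pusher above 2 N), for 0.2 s.
2. the sign block lies flush against the fence with its end at the stop (x of sign_back in the frame of fence_face between -0.003 and 0.003 m and y of sign_end in the frame of stop_face between -0.004 and 0.003 m and angle between the y axis of sign and the y axis of jig, either way round below 0.035 rad and angle between sign's own z axis and vertical below 0.035 rad), for 0.2 s.
At the end, for the whole second after the job is handed in: Sign flat on the bed, back within 3 mm of the fence, end within 4 mm of the stop, parallel within 2 degrees, pressing 3-25 N on the fence and 6-28 N on the bed, pushed by the notch over its near top edge (7 mm); push block still gripped and off the bed, all still (all of step 2 and contact force between sign and fence between 3 and 25 N and contact force between sign and bed between 6 and 28 N and contact force between pusher and sign above 5 N and contact force between the fingers and pusher above 2 N and x of pusher_notch in the frame of sign between -0.042 and -0.028 m and z of pusher_notch in the frame of sign between 0.025 and 0.035 m and y of pusher_notch in the frame of sign between -0.08 and 0.08 m and contact force between pusher and bed below 0.5 N and linear speed of sign below 0.02 m/s); the arm keeps its last pose, push and grip.
It fails at once if the sign's paint is touched by the fingers or the arm (contact force between any of the fingers, the arm and sign above 0.5 N).
It fails at once if the sign is pushed too hard (over 40 N) (contact force between pusher and sign above 40 N).
It fails at once if the stop block is shifted (distance of stop_face from where it was at the start of the episode above 0.005 m).
It fails at once if a bystander is disturbed (moved over 20 mm) (distance of any of paint_green, paint_blue, paint_pink, pumpkin, water_cup, brush from where it was at the start of the episode above 0.02 m).
It also fails if it takes over 61 s, if anything falls off the work surface, if the arm or the gripper's body presses on something with over 40 N, if the wrist force passes 120 N, or if a joint passes its speed limit or range.

ROBOT

A 6-joint arm with a two-finger parallel gripper is mounted at the origin on the work surface. World frame = base frame: x ahead of the robot, y to its left, z up, the work surface at z = 0. Lengths are in m, angles in rad, forces in N, time in s.
With the tool pointing down it reaches from about 0.375 to 0.975 m from the base axis. Payload 3.8 kg.
Tool frame: the origin (TCP) lies midway between the tips of the shut fingers; the grasp point (between the pads) lies 19 mm behind it; x points along the fingers, y is the direction in which the jaws open and shut, and the axes are right-handed (so a half turn about x gives the same grasp; the last joint's range is limited). The gripper opens to 88 mm and grips with 3 to 60 N. Pads are 18 mm wide; open, the fingers measure 123 mm over their backs; the gripper's body (75 mm by 187 mm) begins 45 mm behind the grasp point.
Start: joints at [1.202, 0.264, 1.604, -0, 1.274, -0.037], TCP at [0.22, 0.638, 0.239] pointing down, gripper open.
Joint ranges: [-2.63, 2.63], [-0.94, 2.18], [0.31, 2.57], [-1.31, 4.45], [0, 2.66], [-2.55, 2.55]. Speed limits (rad/s): [2.57, 2.57, 3.14, 3.14, 3.14, 3.14].

INTERFACE

Orientations are given as a rotation vector (axis times angle).
In Python, from cell import manip, inverse_kinematics, cams, order gives the robot as it stands. Calls block until the motion is done:
- manip.move_pose(position, orientation): joint-space move of the TCP to a pose.
- manip.move_linear(position, rate=0.15, rot=None): straight line of the TCP; rot=None keeps the orientation; rate is the mean speed in m/s.
- manip.set_joints(angles): joint-space move.
- manip.set_gripper(opening, force=None): finger opening in m; force is the grip in N (None keeps the last); returns when the fingers have stopped.
- manip.dwell(seconds).
- inverse_kinematics(position, orientation): joint angles nearest the present ones, or None.
- manip.state(): the state.
- cams.capture(name): name is "scene" or "top"; returns a dict with "image" (384x512x3 uint8, blue, green, red), "z_map" (384x512 float32, m along the optical axis (not along the pixel's ray), 0 where there is no reading), "intrinsics" (3x3 intrinsics, pixels), "k1" (the pictures are not rectified: a ray, as slopes to the right and down, at radius r is drawn at 1 + k1 r^2 times it, then the intrinsics apply), "position" and "orientation" of the camera in the world. Camera axes: x right, y down, z forward; pixel columns grow to the right and rows downward; lengths in m; the calibration is good to about 2 mm. A picture is of the moment at which its call begins.
A pose or a line that the arm cannot do raises manip.IKError and nothing moves.
- order.close_job(): hands the job in, once; it reports no verdict.
The state is a dict: "clock": time; "joint_pos": joint angles; "joint_velocities": joint speeds; "tau": joint torques, N m; "tool_pos": TCP position; "tcp_rot": TCP orientation; "contact_force": force on the tool from outside, world axes, zero at the start; "moment": the same for the moment, N m; "gripper_width": finger opening in m.
Only numpy, scipy, OpenCV 4.12 (cv2) and the standard library are available. Lean on these libraries where they do the work, as an engineer would, in place of code of your own. Each camera call takes 0.05 s, during which the arm holds its last target.

## Working session

There is one attempt and no reset: what is moved stays moved. The work goes in short steps, each a Python script; the robot and the scene stay as the last script left them, time stands still between calls to the robot, and variables do not carry over. Pictures are saved under pics/ and viewed, and the job is handed in when it is done.

```bash
ls; mkdir -p pics
python3 - <<'E'
from cell import manip,cams
import cv2,numpy as np
for n in("scene","top"):
    c=cams.capture(n); cv2.imwrite(f"pics/{n}0.png",c["image"]); np.savez(f"{n}0.npz",**c)
    print(n,c["intrinsics"].tolist(),c["k1"],c["position"],c["orientation"])
s=manip.state(); print(s)
E
```

```text
pics
scene [[386.9816552366301, 0.0, 252.58697546447033], [0.0, 386.9816552366301, 193.46086460142268], [0.0, 0.0, 1.0]] -0.11927329607234147 [0.98541119 0.6017576  1.1788128 ] [-0.89439314 -2.69099343  0.83466885]
top [[466.1654607043971, 0.0, 256.7223602621785], [0.0, 466.1654607043971, 186.3133865481967], [0.0, 0.0, 1.0]] -0.17658359257662704 [0.24509752 0.02042994 1.44268079] [-1.97103021  2.25955303 -0.22587954]
{'clock': 0.1, 'joint_pos': array([ 1.20207595e+00,  2.64655955e-01,  1.60519602e+00,  4.17977202e-06,
        1.27373152e+00, -3.68896583e-02]), 'joint_velocities': array([ 0.00024154,  0.0002789 , -0.00341806,  0.00134323, -0.00160515,
        0.0004338 ]), 'tau': array([ 8.83922658e-04, -5.03622222e+01, -3.58072329e+01,  7.32539222e-02,
        2.32853182e-02, -7.01256772e-05]), 'tool_pos': array([0.21966324, 0.63758818, 0.23754963]), 'tcp_rot': array([ 0.25888159,  1.55547007, -0.26195516]), 'contact_force': array([0.56491192, 0.27162957, 0.18863671]), 'moment': array([-0.01083014,  0.06166468,  0.0524745 ]), 'gripper_width': 0.08826571653481576}
```

View pics/scene0.png

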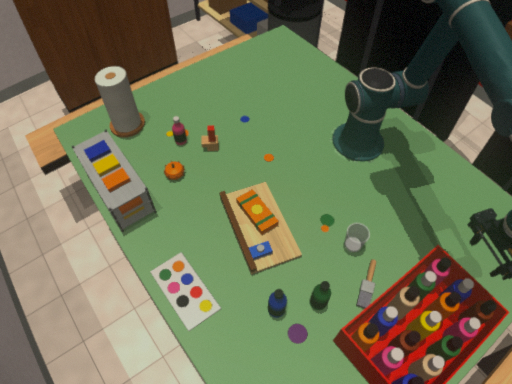

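View pics/top0.png

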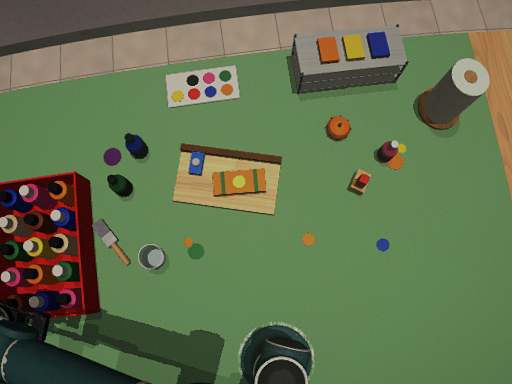

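The top view shows the jig around pixel (228,180), the sign at (240,182), the stop at (197,162), the push block at (361,182) and the robot at the bottom. I'll enlarge crops next.

```bash
cat > h.py <<'E'
import numpy as np,cv2
from scipy.spatial.transform import Rotation as R
def load(n): return dict(np.load(n,allow_pickle=True))
def dist(c): return np.array([float(c["k1"]),0,0,0,0])
def ray(c,px):
    p=cv2.undistortPoints(np.array(px,float).reshape(-1,1,2),c["intrinsics"],dist(c)).reshape(-1,2)
    return R.from_rotvec(c["orientation"]).apply(np.c_[p,np.ones(len(p))])
def at_z(c,px,z):
    d=ray(c,px); o=c["position"]; return o+d*((z-o[2])/d[:,2])[:,None]
def by_depth(c,px):
    d=ray(c,px); px=np.array(px).reshape(-1,2).astype(int)
    return c["position"]+d*c["z_map"][px[:,1],px[:,0]][:,None]
def proj(c,P):
    Rm=R.from_rotvec(c["orientation"]).inv(); 
    q=Rm.apply(np.atleast_2d(P)-c["position"])
    return cv2.projectPoints(q,np.zeros(3),np.zeros(3),c["intrinsics"],dist(c))[0].reshape(-1,2)
def crop(c,x,y,w,h,s,fn):
    cv2.imwrite(fn,cv2.resize(c["image"][y:y+h,x:x+w],None,fx=s,fy=s,interpolation=cv2.INTER_CUBIC))
E
python3 - <<'E'
from h import *
t=load("top0.npz");s=load("scene0.npz")
crop(t,165,135,130,90,6,"pics/t_jig.png"); crop(t,335,130,80,70,8,"pics/t_push.png")
crop(s,210,175,100,100,6,"pics/s_jig.png"); crop(s,160,110,80,80,7,"pics/s_push.png")
E
```

```text
(no output)
```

View pics/t_jig.png

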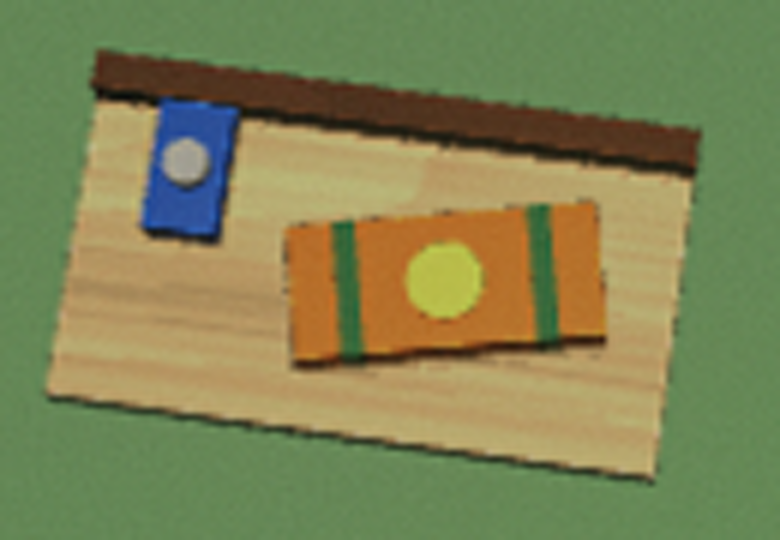

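View pics/t_push.png

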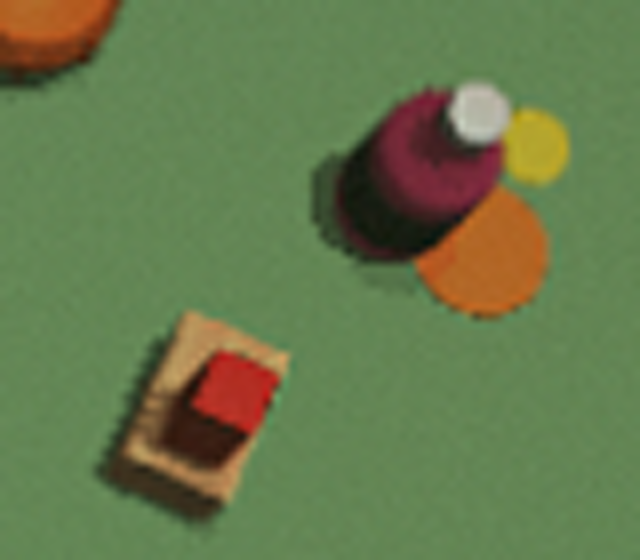

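View pics/s_jig.png

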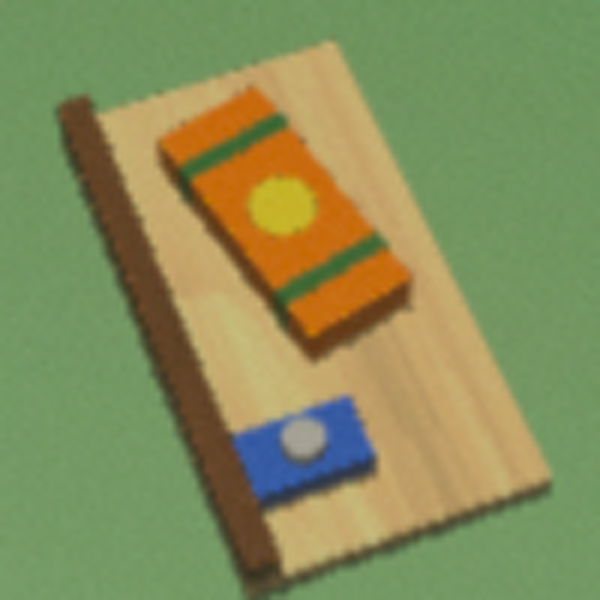

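View pics/s_push.png

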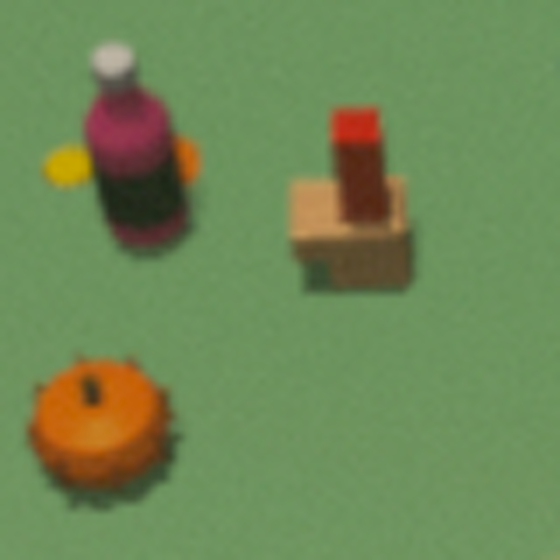

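```bash
cat > fit.py <<'E'
from h import *
from scipy.optimize import least_squares
t=load("top0.npz");s=load("scene0.npz")
def up(pts,ox,oy,k): return (np.array(pts,float)+.5)/k-.5+[ox,oy]
def pose(p,L): # p x,y,yaw ; L local
    L=np.atleast_2d(L); return R.from_euler('z',p[2]).apply(L)+[p[0],p[1],0]
def fit(obs,x0,name):
    def f(p): return np.concatenate([(proj(c,pose(p,L))-px).ravel() for c,L,px in obs])
    r=least_squares(f,x0,loss='soft_l1'); print(name,r.x.round(4),np.degrees(r.x[2]).round(2),"rms px",np.sqrt((f(r.x)**2).mean()).round(2)); 
    for o in obs: print("   ",(proj(o[0],pose(r.x,o[1]))-o[2]).round(1).tolist())
    return r.x
TJ=(165,135,6);SJ=(210,175,6);TP=(335,130,8);SP=(160,110,7)
h=.018
jig=[(t,[[-.09,.16,h],[-.09,-.16,h],[.09,.16,.042],[.09,-.16,.042]],up([(48,397),(654,481),(98,50),(700,130)],*TJ)),
     (s,[[-.09,-.16,h],[-.09,.16,h],[.07,-.16,.042],[.09,-.16,.042],[.09,.16,.042],[.07,.16,.042]],up([(336,42),(550,486),(92,98),(60,107),(247,583),(276,567)],*SJ))]
for c,n in((t,'top'),(s,'scene')): fit([o for o in jig if o[0] is c],[.55,.05,0],'jig '+n)
J=fit(jig,[.55,.05,0],'jig')
z=.048
sg=[(t,[[.035,.08,z],[.035,-.08,z],[-.035,-.08,z],[-.035,.08,z]],up([(286,228),(597,201),(606,337),(293,360)],*TJ)),
    (s,[[.035,.08,z],[.035,-.08,z],[-.035,-.08,z],[-.035,.08,z]],up([(311,341),(160,141),(255,87),(411,279)],*SJ))]
for c,n in((t,'top'),(s,'scene')): fit([o for o in sg if o[0] is c],[.55,.05,0],'sign '+n)
S=fit(sg,[.55,.05,0],'sign')
z=.040
st=[(t,[[.035,.02,z],[.035,-.02,z],[-.035,-.02,z],[-.035,.02,z]],up([(163,99),(239,106),(217,241),(142,232)],*TJ)),
    (s,[[-.035,-.02,z],[-.035,.02,z]],up([(351,396),(376,463)],*SJ))]
T=fit(st,[.6,.1,0],'stop')
pu=[(t,[[.042,.022,.044],[.042,-.022,.044],[-.022,-.022,.044],[-.022,.022,.044],[.013,.013,.11],[.013,-.013,.11],[-.013,-.013,.11]],up([(192,311),(290,355),(228,500),(122,453),(228,350),(280,377),(247,434)],*TP)),
    (s,[[.042,.022,.044],[.042,-.022,.044],[-.022,.022,.044],[.013,.013,.11],[.013,-.013,.11],[-.013,.013,.11],[-.013,-.013,.11]],up([(291,239),(291,180),(411,235),(334,143),(332,110),(383,138),(379,108)],*SP))]
for c,n in((t,'top'),(s,'scene')): fit([o for o in pu if o[0] is c],[.55,-.2,0],'pusher '+n)
P=fit(pu,[.55,-.2,0],'pusher')
def rel(a,b): return R.from_euler('z',-a[2]).apply([b[0]-a[0],b[1]-a[1],0])[:2],np.degrees(b[2]-a[2])
print("sign in jig",rel(J,S)); print("stop in jig",rel(J,T))
E
python3 fit.py
python3 - <<'E'
from fit import *
E
python3 - <<'E'
from h import *
t=load("top0.npz")
print(by_depth(t,[[228,205],[239,182],[205,193],[366,176],[300,250]]).round(4))
print(at_z(t,[[339,128],[388,152],[151,257],[120,187],[137,147],[115,240]],0.03).round(3))
E
```

```text
jig top [ 0.5693  0.0743 -0.2734] -15.67 rms px 0.34
    [[-0.5, -0.3], [0.3, -0.3], [-0.3, 0.3], [0.4, 0.3]]
jig scene [ 0.5719  0.0803 -0.2848] -16.32 rms px 0.43
    [[0.3, 0.6], [0.4, 0.3], [-0.4, -0.0], [-0.4, 0.1], [-0.5, -0.8], [0.6, -0.2]]
jig [ 0.5705  0.0773 -0.2792] -16.0 rms px 0.79
    [[-1.6, -0.9], [-0.9, -0.3], [-1.0, -0.1], [-0.5, 0.3]]
    [[-0.1, -0.1], [0.3, -0.8], [-0.7, -0.6], [-0.7, -0.5], [-0.4, -1.7], [0.7, -1.1]]
sign top [ 0.5508  0.038  -0.0575] -3.29 rms px 0.17
    [[-0.1, -0.2], [-0.2, 0.3], [0.2, -0.1], [0.1, 0.1]]
sign scene [ 0.5515  0.0413 -0.0555] -3.18 rms px 0.26
    [[-0.1, -0.1], [-0.5, -0.1], [0.2, -0.1], [0.4, 0.2]]
sign [ 0.551   0.0392 -0.0566] -3.24 rms px 0.41
    [[-0.5, -0.2], [-0.6, 0.3], [-0.2, -0.2], [-0.3, 0.1]]
    [[-0.4, -0.6], [-0.8, -0.5], [0.0, -0.5], [0.1, -0.3]]
stop [ 0.6301  0.163  -0.291 ] -16.67 rms px 0.65
    [[-0.0, 0.0], [-0.2, 0.7], [-0.6, -0.3], [-0.7, -0.7]]
    [[-0.4, -0.7], [-0.1, -1.6]]
pusher top [ 0.4962 -0.33   -0.602 ] -34.49 rms px 0.49
    [[-0.2, -0.3], [0.3, 0.4], [-0.2, 0.4], [0.2, -0.0], [-1.2, -0.7]
[... 1854 characters left out ...]
[0.2, -0.3]]
pusher [ 0.4951 -0.3291 -0.5875] -33.66 rms px 0.55
    [[-0.6, 0.1], [-0.1, 0.6], [-0.3, 0.7], [0.0, 0.5], [-1.6, -0.2], [-0.1, 0.1], [0.6, 0.8]]
    [[-0.4, -0.1], [-0.1, 0.1], [-1.2, -0.2], [-0.7, -0.1], [-0.3, -0.3], [-0.9, 0.3], [-0.3, -0.3]]
sign in jig (array([-0.00823887, -0.04197859]), np.float64(12.756167761207093))
stop in jig (array([0.03365653, 0.09880587]), np.float64(-0.6728969418290015))
[[ 0.4871  0.0809  0.0232]
 [ 0.5489  0.0376  0.0487]
 [ 0.536   0.148   0.0142]
 [ 0.5024 -0.3371  0.1109]
 [ 0.321  -0.1205  0.0012]]
[[ 0.685 -0.301  0.03 ]
 [ 0.586 -0.444  0.03 ]
 [ 0.358  0.334  0.03 ]
 [ 0.588  0.411  0.03 ]
 [ 0.711  0.347  0.03 ]
 [ 0.424  0.441  0.03 ]]
```

```bash
cat >> h.py <<'E'
def ori(yaw,sgn=1):
    x=np.array([0,0,-1.]); y=sgn*np.array([np.cos(yaw),np.sin(yaw),0]); return R.from_matrix(np.c_[x,y,np.cross(x,y)]).as_rotvec()
JIG=np.array([.5705,.0773,-.2792])
def j2w(x,y,z,J=JIG):
    c,s=np.cos(J[2]),np.sin(J[2]); return np.array([J[0]+c*x-s*y,J[1]+s*x+c*y,z])
def w2j(p,J=JIG):
    c,s=np.cos(J[2]),np.sin(J[2]); d=np.array(p)-[J[0],J[1],0]; return np.array([c*d[0]+s*d[1],-s*d[0]+c*d[1],d[2]])
def fj(f,J=JIG):
    c,s=np.cos(J[2]),np.sin(J[2]); return np.array([c*f[0]+s*f[1],-s*f[0]+c*f[1],f[2]])
E
python3 - <<'E'
from h import *
from cell import inverse_kinematics as ik
for sg in(1,-1):
    for p,y in (([.495,-.329,.24],-.588),([.495,-.329,.066],-.588),(j2w(-.09,-.04,.092),JIG[2]),(j2w(.02,-.16,.092),JIG[2]),(j2w(.02,-.16,.092),JIG[2]+np.pi/2)):
        q=ik(p,ori(y,sg)); print(sg,None if q is None else np.round(q,2))
E
```

```text
1 [-0.63  0.11  1.78  0.    1.25 -0.04]
1 [-0.63  0.28  1.93  0.    0.93 -0.04]
1 [ 0.08  0.03  2.16 -0.    0.95  0.36]
1 [-0.19  0.17  2.01 -0.    0.96  0.08]
1 [-0.19  0.17  2.01 -0.    0.96 -1.49]
-1 None
-1 None
-1 None
-1 None
-1 [-0.19  0.17  2.01  0.    0.96  1.66]
```

Run:
```python
from h import *
from cell import manip,cams
o=ori(-.588)
manip.move_pose([.495,-.329,.24],o)
manip.move_linear([.495,-.329,.067],rate=.12)
s=manip.state(); print(s["clock"],s["tool_pos"],s["contact_force"].round(2))
manip.set_gripper(0.0,50)
s=manip.state(); print(s["clock"],s["gripper_width"],s["tool_pos"].round(4),s["contact_force"].round(2))
manip.move_linear([.495,-.329,.13],rate=.1)
s=manip.state(); print(s["clock"],s["gripper_width"],s["tool_pos"].round(4),s["contact_force"].round(2),s["moment"].round(2))
for n in("scene","top"):
    c=cams.capture(n); np.savez(f"{n}1.npz",**c)
c=load("top1.npz"); crop(c,310,120,120,100,6,"pics/t1.png")
c=load("scene1.npz"); crop(c,150,90,110,90,7,"pics/s1.png")
```

```text
5.1917 [ 0.49564348 -0.32945423  0.06796901] [ 0.36  0.16 -0.35]
6.1583 0.025470664876707644 [ 0.4949 -0.3289  0.0668] [-0.07  0.45 -0.36]
6.9417 0.025506893471311645 [ 0.4946 -0.3288  0.1296] [-0.16  0.45 -0.49] [-0.03  0.1  -0.  ]
```

View pics/s1.png

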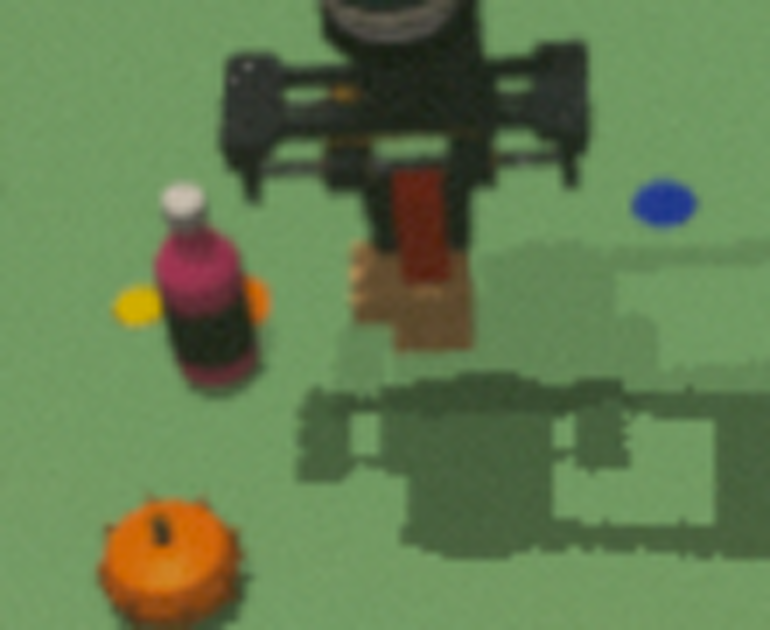

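View pics/t1.png

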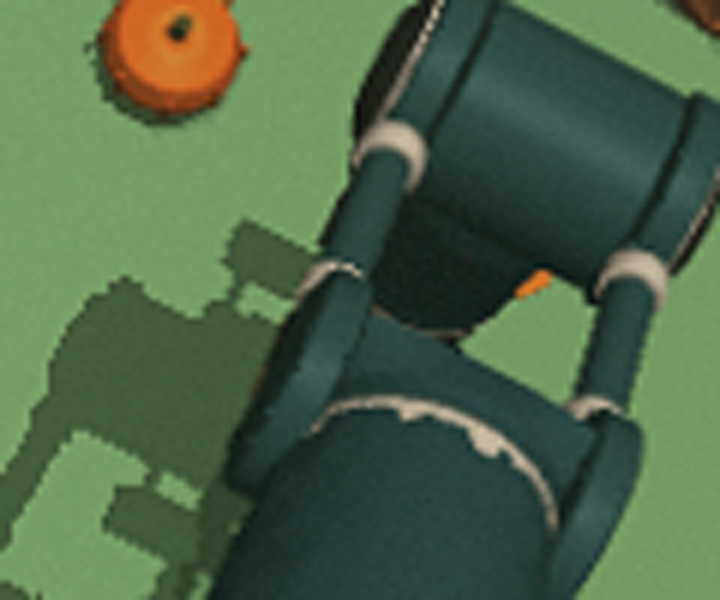

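```bash
cat >> h.py <<'E'
G=.0668   # TCP above pusher underside
def go(manip,x,y,z0,rate=.05,dy=0.0): manip.move_linear(j2w(x,y,z0+G),rate=rate)
def show(manip,F0=None):
    s=manip.state(); f=fj(s["contact_force"]); 
    p=w2j(s["tool_pos"]); print("t%.2f"%s["clock"],"jig mm",(p[:2]*1e3).round(1),"z0 %.1f"%((p[2]-G)*1e3),"F",(f if F0 is None else f-F0).round(2),"w",round(s["gripper_width"]*1e3,2)); return f
E
python3 - <<'E'
from h import *
from cell import manip,cams
manip.move_pose(j2w(-.115,-.038,.18),ori(JIG[2]))
show(manip)
go(manip,-.115,-.038,.0275,.1)
manip.dwell(.1);show(manip)
for n in("scene","top"):
    c=cams.capture(n); np.savez(f"{n}2.npz",**c)
crop(load("scene2.npz"),190,140,120,120,5,"pics/s2.png")
crop(load("top2.npz"),165,135,130,90,6,"pics/t2.png")
E
```

```text
t8.55 jig mm [-114.5  -38.5] z0 113.2 F [ 0.92 -0.07 -0.6 ] w 25.59
t9.66 jig mm [-114.2  -37.7] z0 28.4 F [-0.33  0.19 -0.98] w 25.55
```

View pics/s2.png

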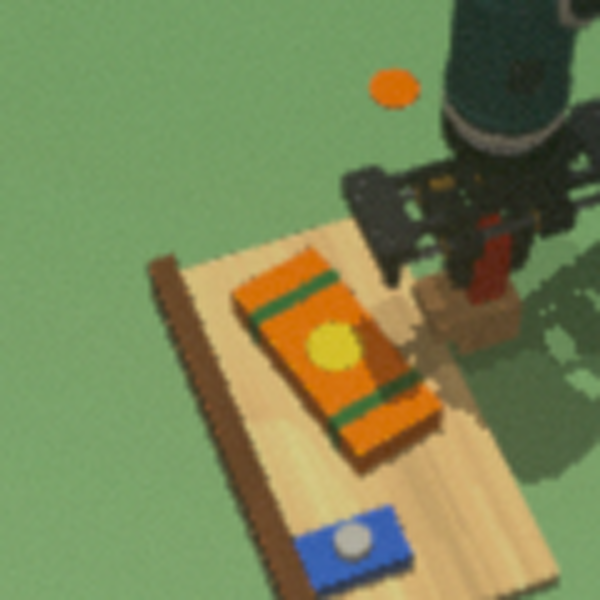

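View pics/t2.png

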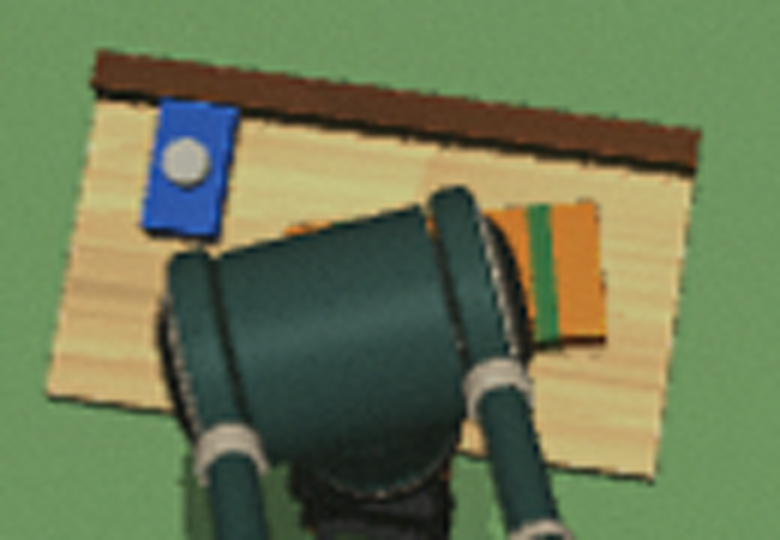

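Run:
```python
from h import *
from cell import manip,cams
for i in range(3): manip.dwell(.05);show(manip)
for x in (-.08,-.07,-.06,-.05,-.042,-.036):
    go(manip,x,-.038,.0275,.06); show(manip)
for n in("scene","top"):
    c=cams.capture(n); np.savez(f"{n}3.npz",**c)
crop(load("scene3.npz"),190,140,120,120,5,"pics/s3.png")
crop(load("top3.npz"),165,135,130,90,6,"pics/t3.png")
```

```text
t9.81 jig mm [-114.5  -37.8] z0 28.2 F [-0.11 -0.63 -1.05] w 25.62
t9.86 jig mm [-114.7  -37.8] z0 28.0 F [ 0.07 -0.24 -0.71] w 25.76
t9.91 jig mm [-114.8  -37.9] z0 27.9 F [ 0.84 -0.16 -1.42] w 25.76
t10.64 jig mm [-80.2 -38.1] z0 27.2 F [-0.44 -0.31 -1.56] w 25.69
t10.96 jig mm [-69.6 -37.9] z0 27.6 F [ 0.12 -0.18 -0.59] w 25.52
t11.28 jig mm [-59.4 -37.9] z0 27.7 F [ 0.44  0.09 -2.72] w 25.54
t11.59 jig mm [-49.4 -38. ] z0 27.6 F [ 0.96  0.04 -1.07] w 25.8
t11.88 jig mm [-41.4 -38. ] z0 27.6 F [ 0.17 -0.53 -0.98] w 25.79
t12.12 jig mm [-35.5 -37.9] z0 27.6 F [-0.5   0.34 -1.38] w 25.64
```

View pics/s3.png

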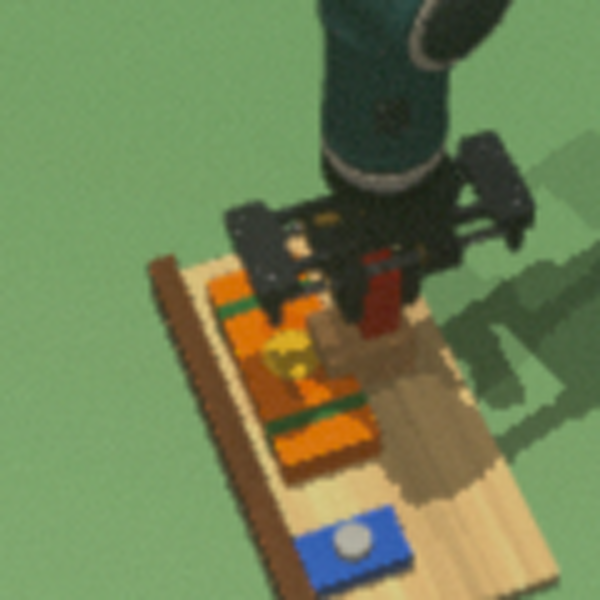

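View pics/t3.png

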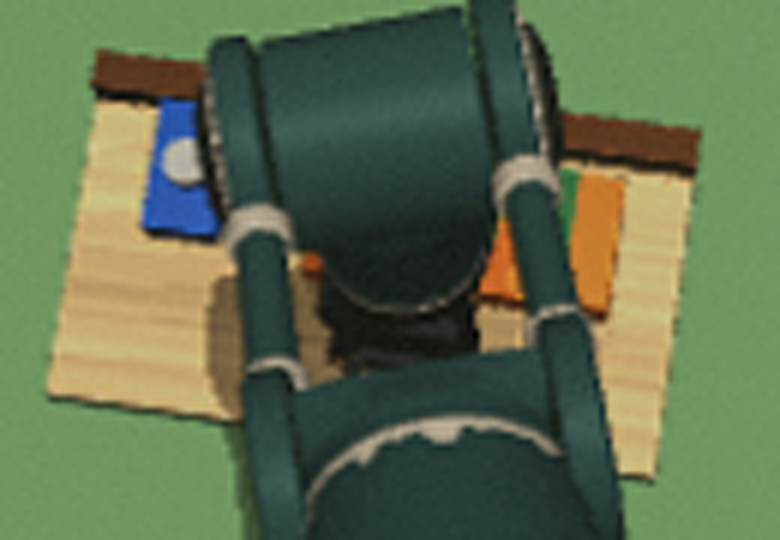

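```bash
cat >> h.py <<'E'
def avgF(manip,n=5):
    a=[]
    for _ in range(n): manip.dwell(.02); a.append(fj(manip.state()["contact_force"]))
    return np.mean(a,0)
E
python3 - <<'E'
from h import *
from cell import manip,cams
F0=avgF(manip,8); print("F0",F0)
x=-.036
while x<-.010:
    x+=.001 if x>-.029 else .002
    go(manip,x,-.038,.0275,.03); f=avgF(manip,3)-F0; print(round(x*1e3,1),f.round(2))
    if f[0]<-6: break
show(manip)
for n in("scene",):
    c=cams.capture(n); np.savez(f"{n}4.npz",**c)
crop(load("scene4.npz"),190,140,120,120,5,"pics/s4.png")
E
```

```text
F0 [ 0.05895091  0.01197434 -1.08424171]
-34.0 [ 0.12  0.06 -0.45]
-32.0 [-0.59 -0.44  0.09]
-30.0 [-0.1  -0.05  0.22]
-28.0 [ 0.12  0.13 -0.11]
-27.0 [-0.45  0.07  0.08]
-26.0 [-0.86 -0.25 -0.21]
-25.0 [-1.46  0.19  0.05]
-24.0 [-0.01  0.12 -0.96]
-23.0 [-0.48 -0.31 -0.2 ]
-22.0 [-1.62  0.55  0.45]
-21.0 [-4.89 -0.16  1.67]
-20.0 [-7.34  0.52  1.94]
t15.96 jig mm [-21.9 -38.1] z0 26.9 F [-7.8   0.64  1.01] w 25.9
```

View pics/s4.png

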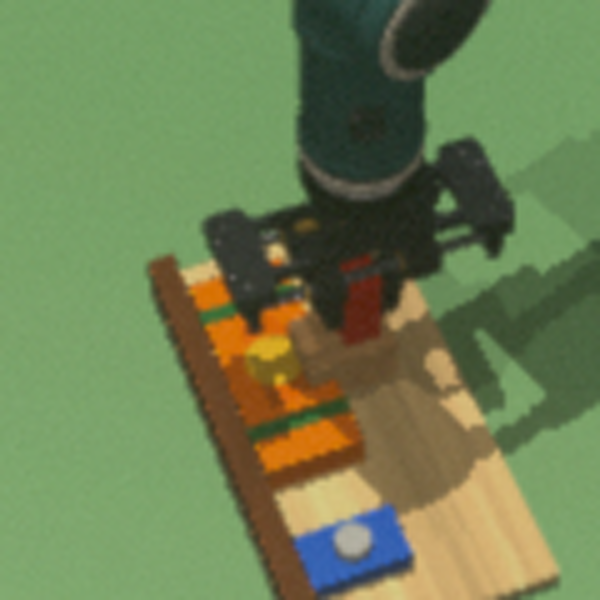

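Run:
```python
from h import *
from cell import manip,cams
go(manip,-.035,-.038,.0275,.05); go(manip,-.065,-.038,.0275,.12); go(manip,-.065,-.038,.07,.15)
manip.move_pose(j2w(.022,-.185,.07+G),ori(JIG[2]))
go(manip,.022,-.185,.0225,.12)
manip.dwell(.1);show(manip)
for n in("scene","top"):
    c=cams.capture(n); np.savez(f"{n}5.npz",**c)
crop(load("scene5.npz"),190,130,120,120,5,"pics/s5.png")
crop(load("top5.npz"),165,135,130,90,6,"pics/t5.png")
```

```text
t18.66 jig mm [  22.7 -184.5] z0 23.5 F [-0.73  0.76 -0.95] w 25.52
```

View pics/s5.png

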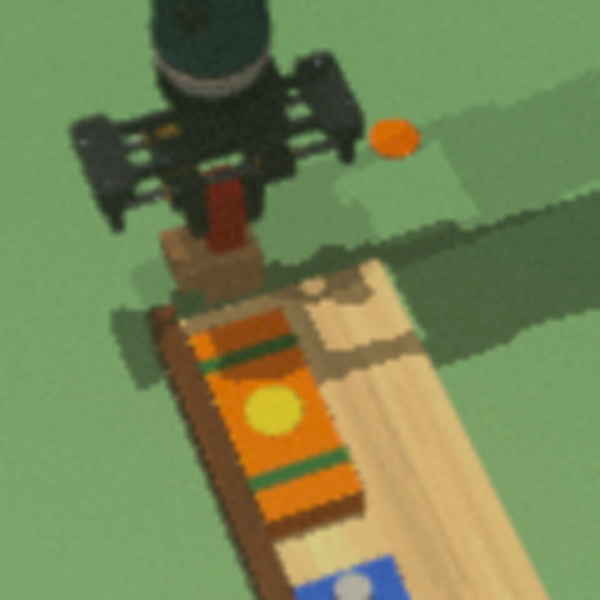

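View pics/t5.png

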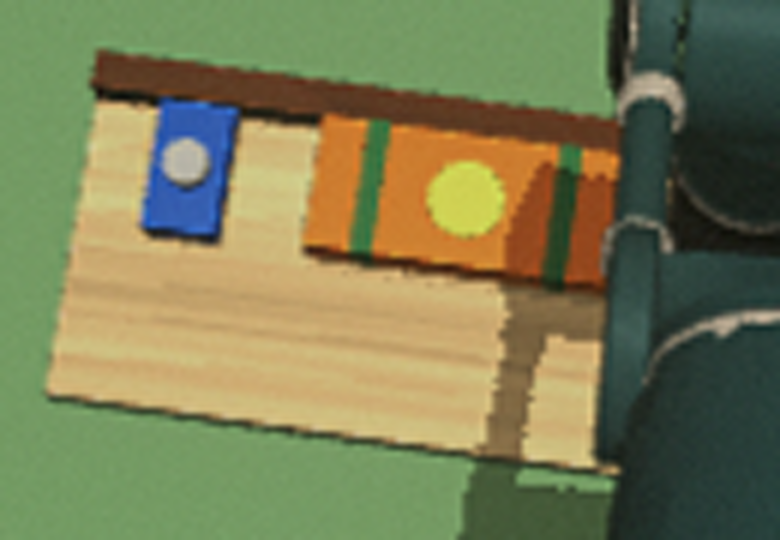

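Run:
```python
from h import *
from cell import manip,cams
F0=avgF(manip,8); print("F0",F0)
go(manip,.022,-.155,.0225,.08)
y=-.155
while y<-.085:
    y+=.001 if y>-.110 else (.005 if y<-.117 else .002)
    go(manip,.022,y,.0225,.04); f=avgF(manip,3)-F0; print(round(y*1e3,1),f.round(2))
    if f[1]<-6: break
show(manip)
for n in("scene","top"):
    c=cams.capture(n); np.savez(f"{n}6.npz",**c)
crop(load("scene6.npz"),190,130,120,120,5,"pics/s6.png")
crop(load("top6.npz"),165,135,130,90,6,"pics/t6.png")
```

```text
F0 [-0.03899647 -0.13130834 -1.21693984]
-150.0 [0.33 0.32 0.51]
-145.0 [0.07 0.02 0.29]
-140.0 [ 0.21  0.31 -0.14]
-135.0 [0.23 0.56 0.08]
-130.0 [0.66 0.11 0.46]
-125.0 [-0.04 -0.16  0.06]
-120.0 [-0.39  0.08 -0.03]
-115.0 [0.38 0.42 0.18]
-113.0 [ 0.2  -0.19 -0.02]
-111.0 [ 0.28  0.11 -0.38]
-109.0 [-0.34 -0.03 -0.16]
-108.0 [-0.29 -0.3  -0.21]
-107.0 [ 0.28 -0.18  0.04]
-106.0 [ 0.19 -0.68 -0.08]
-105.0 [ 0.01 -0.31 -0.18]
-104.0 [ 0.18 -0.61 -0.28]
-103.0 [-0.1  -0.28 -0.34]
-102.0 [ 0.27 -0.67 -0.03]
-101.0 [-0.13 -5.02  0.63]
-100.0 [ 0.19 -8.26  1.7 ]
t25.62 jig mm [  22.1 -101.5] z0 22.6 F [-0.24 -8.88  0.13] w 25.75
```

View pics/s6.png

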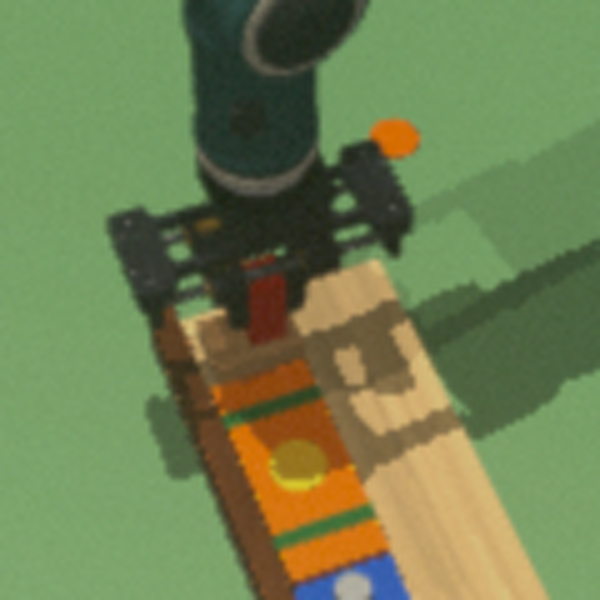

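View pics/t6.png

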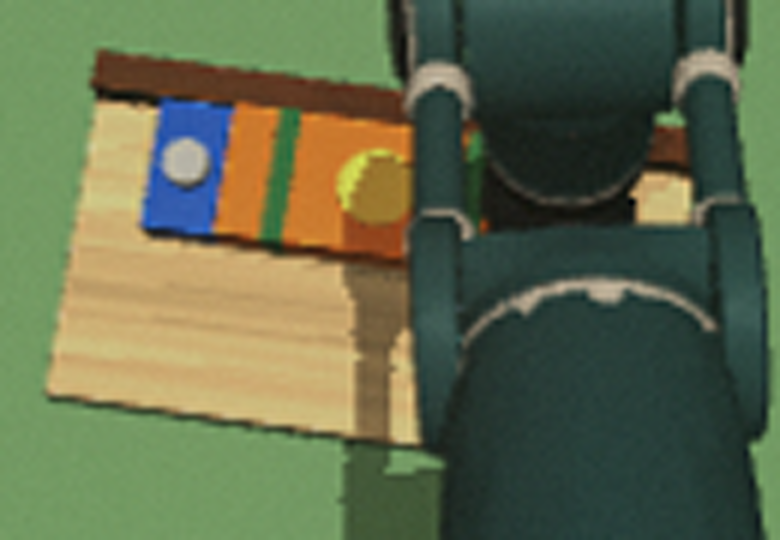

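Run:
```python
from h import *
from cell import manip,cams
go(manip,.022,-.115,.0225,.06); go(manip,.022,-.135,.0225,.12); go(manip,.022,-.14,.075,.15)
manip.move_pose(j2w(-.075,-.002,.075+G),ori(JIG[2]))
go(manip,-.075,-.002,.0275,.12)
manip.dwell(.15);F0=avgF(manip,10); np.save("F0.npy",F0); show(manip,F0)
for n in("scene","top"):
    c=cams.capture(n); np.savez(f"{n}7.npz",**c)
go(manip,-.035,-.002,.0275,.08); go(manip,-.026,-.002,.0275,.04)
x=-.026
while x<-.012:
    x+=.001; go(manip,x,-.002,.0275,.03); f=avgF(manip,3)-F0; print(round(x*1e3,1),f.round(2))
    if f[0]<-5: break
show(manip,F0)
print("xcmd",x)
crop(load("scene7.npz"),190,140,120,120,5,"pics/s7.png")
crop(load("top7.npz"),165,135,130,90,6,"pics/t7.png")
```

```text
t28.51 jig mm [-74.4  -1.7] z0 28.3 F [-0.25 -0.92  0.39] w 25.74
-25.0 [ 0.25  0.43 -0.35]
-24.0 [-0.45  0.33 -0.41]
-23.0 [-0.19 -0.33 -0.39]
-22.0 [-1.3   0.46  0.95]
-21.0 [-5.16  0.58  2.2 ]
t31.13 jig mm [-22.2  -2.1] z0 27.1 F [-5.58  0.14  2.76] w 25.66
xcmd -0.020999999999999994
```

View pics/s7.png

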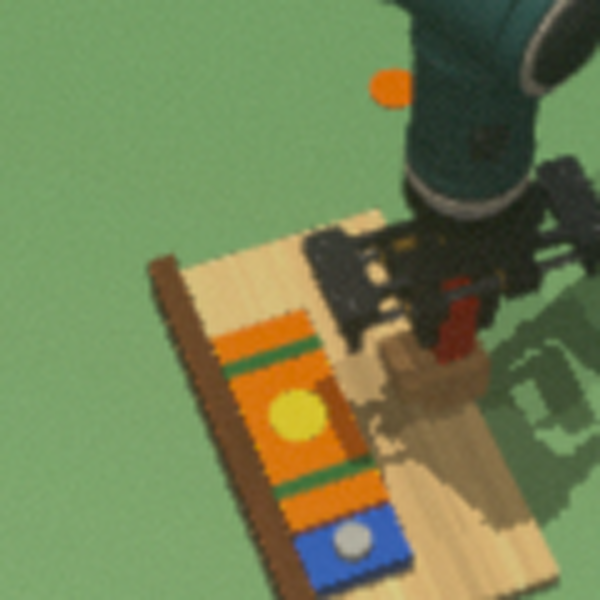

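View pics/t7.png

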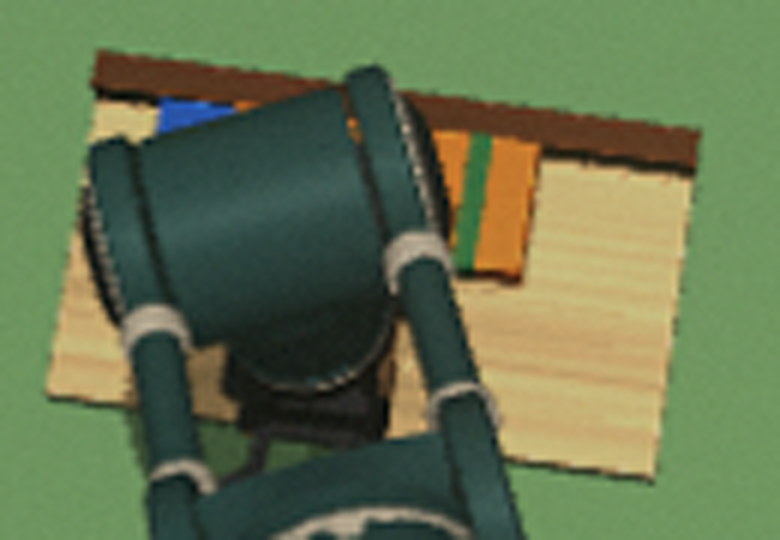

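Sign is flush to both the fence and the stop, and now lightly pressed. Next I build up the slanting push.

Run:
```python
from h import *
from cell import manip,cams
F0=np.load("F0.npy"); x=-.021; z=.0275
for i in range(28):
    f=avgF(manip,5)-F0; s=manip.state(); print(round(x*1e3,2),round(z*1e3,2),f.round(2),(w2j(s["tool_pos"])*1e3-[0,0,G*1e3]).round(1))
    ex=11+f[0]; ez=10.5-f[2]
    if abs(ex)<1 and abs(ez)<1: break
    x+=np.clip(ex*.00015,-.0005,.0007); z-=np.clip(ez*.00012,-.0005,.0007)
    go(manip,x,-.002,z,.02)
print("cmd",x,z); np.save("cmd.npy",[x,z]); show(manip,F0)
```

```text
-21.0 27.5 [-4.87  0.12  2.02] [-22.2  -2.1  27.1]
-20.3 26.8 [-6.36  0.48  2.2 ] [-22.1  -2.2  26.1]
-19.6 26.1 [-7.45  0.69  2.46] [-22.   -2.3  25.2]
-19.07 25.4 [-8.32  0.47  3.05] [-22.   -2.4  24.3]
-18.67 24.7 [-11.31   0.27   7.27] [-22.   -2.3  24.2]
-18.72 24.31 [-1.20e+01  1.00e-02  9.25e+00] [-22.   -2.4  24.2]
-18.87 24.16 [-12.01  -0.51   9.72] [-22.   -2.3  24.2]
-19.02 24.07 [-11.27  -0.56  10.05] [-22.   -2.4  24.1]
cmd -0.019018206394795897 0.024067701621839483
t33.55 jig mm [-22.   -2.4] z0 24.1 F [-11.54  -0.4    9.52] w 25.71
```

Run:
```python
from h import *
from cell import manip,cams
F0=np.load("F0.npy")
for i in range(4):
    manip.dwell(.2); print((avgF(manip,5)-F0).round(2))
show(manip,F0)
for n in("scene","top"):
    c=cams.capture(n); np.savez(f"{n}8.npz",**c)
crop(load("scene8.npz"),200,150,100,100,6,"pics/s8.png")
cv2.imwrite("pics/sf8.png",load("scene8.npz")["image"])
crop(load("top8.npz"),165,135,130,90,6,"pics/t8.png")
```

```text
[-11.89  -0.31   9.83]
[-12.    -0.8   10.23]
[-12.01  -0.14  10.13]
[-11.77  -0.59   9.9 ]
t34.68 jig mm [-22.   -2.3] z0 24.2 F [-12.56  -0.27  10.49] w 25.62
```

View pics/s8.png

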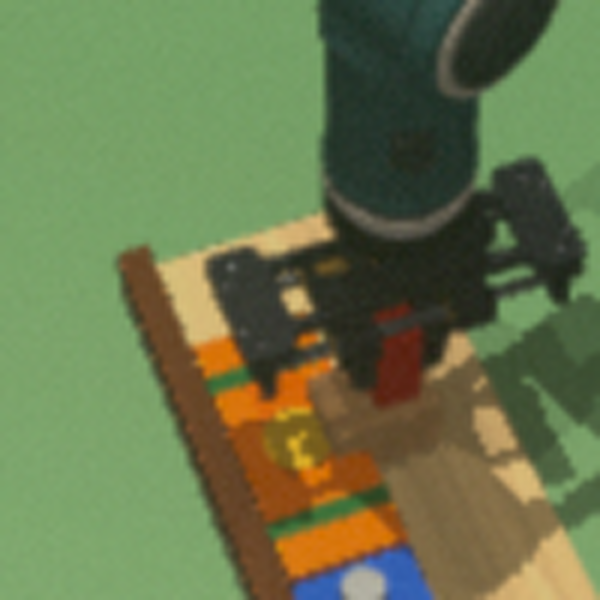

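View pics/t8.png

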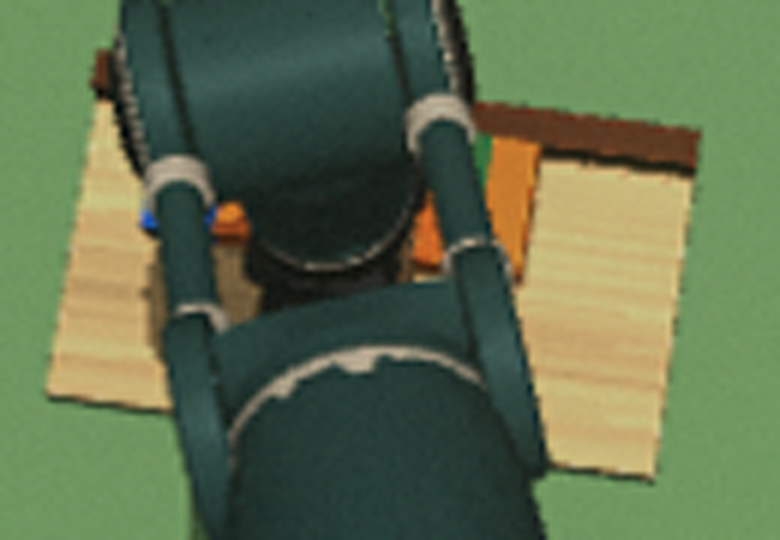

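View pics/sf8.png

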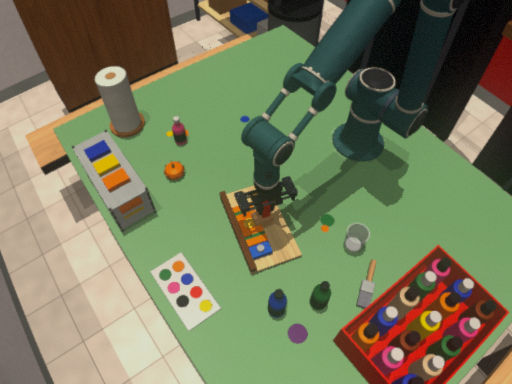

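The sign's right end, at about (540,146) in the top crop, hasn't moved since before the push. It touches the stop in the scene crop around (345,560). The bystanders are unmoved and the force is steady, so I'm handing in.

Run:
```python
from cell import order
print(order.close_job())
```

```text
the job is handed in; nothing more can be done
None
```

I handed in the job at about 35 s, with the push block still holding the sign against the fence and down on the bed. No verdict was reported.

- **Moving the sign:** I picked the push block up by its handle and slid the sign against the fence with the foot's front face. I then slid it along to the stop with the block's side. Both contacts showed as a sharp force rise. The fence came within 0.1 mm of the position measured in the images, and the stop within about 2 mm. Averaged forces peaked at about 9 N.
- **Final hold:** the notch is hooked over the sign's near edge. For the last second the push was steady at about 12 N into the fence and 10 N down. That is about 15–16 N in all, against the 40 N limit.
- **Notch position:** the block's underside reads 24.1–24.2 mm above the table (24 expected with the lip on the sign), about 6 mm clear of the bed. The block's centre is 22.0 mm back from the sign's face, which is exactly what the foot needs.
- **Pictures:** the last ones show the sign flush with the fence and touching the stop, and the bystanders where they were.
- **Limits of these checks:** the force readings carry roughly 0.5–1 N of noise. The arm hid part of the sign in the last pictures. I judged the stop unmoved from the pictures and the low forces, and did not measure it again.

No check failed or disagreed beyond the roughly 2 mm difference at the stop.

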